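# Find the worn vibration mount and push its tag down

### The arm

A 6-joint arm with a two-finger parallel gripper is mounted at the origin on a cart in front of the work surface, level with it; the furniture and walls round the work are solid. World frame = base frame: x ahead of the robot, y to its left, z up, the work surface at z = 0. Lengths are in m, angles in degrees, forces in N, time in s.
With the tool pointing down it reaches from about 0.3 to 0.75 m from the base axis. Payload 8.5 kg.
Tool frame: the origin (TCP) lies between the finger pads; the fingertips stand env.finger_overhang ahead of it and the grasp point (between the pads) lies 2 mm behind it (env.finger_overhang is the distance from the TCP to the fingertips, in m); z points along the fingers, y is the line along which they close (so a half turn about z gives the same grasp; the last joint's range is limited). The gripper opens to 85 mm and grips with 20 to 120 N. Pads are 22 mm wide; open, the fingers measure 114 mm over their backs; the gripper's body (76 mm by 85 mm) begins 54 mm behind the grasp point. The pads swing forward as they close: fully open they stand 13 mm farther back than shut.
Start: joints at [58.31, 21.807, 74.336, -0, 83.858, -12.336], TCP at [0.182, 0.519, 0.248] pointing down, gripper open.
Joint ranges: [-178.18, 178.18], [-50.72, 133.34], [12.68, 142.11], [-81.47, 261.47], [9.98, 163.14], [-165.26, 165.26]. Speed limits (degrees/s): [136.94, 136.94, 180, 180, 180, 180].

### API

Orientations are given as a 3x3 rotation matrix whose columns are the frame's x, y, z axes.
In Python, from rig import env gives the robot as it stands. The module is installed in compiled form; this text tells all that it offers.
- The arm moves only by the tool jog_arm, never from a script. Its arguments are lists of equal length, an entry for each row: "hand": the finger opening in m, from 0 to 0.0854; "travel": the shift along the world's x, y, z in m, a list of three; "yaw": the turn about the world's z in rad. A call has exactly 5 rows; each row shifts and turns the commanded pose from where the row before left it; what a row does not reach is not made up. A row lasts 1/8 s, in which the tool goes at most 62.5 mm and 10.7 degrees, less where a joint would pass 70% of its speed; a pose out of reach is approached as far as the arm can. A call is refused whole if a number of a shift passes 0.0625 or a number of a turn 0.188, either way. A call with a gripper value outside its range is refused whole. The fingers move at their own pace and stop on an object; "grip_force" is the grip in N (left out, the last holds). Time passes only in rows, so rows that do not move let the fingers close, or fill a call up. It gives the time, the measured TCP pose, the force, the opening and the grip force at its end, in the units of the state.
- env.observe(): the state, without advancing time (a new reading comes with each control period).
- env.get_image(name): name is "scene" or "top" or "wrist"; returns the picture (384x512x3 uint8, red, green, blue); there is no depth.
- env.calibration(name): a dict with "fx", "fy", "cx", "cy" (pixels), "position" and "rotation" of the camera in the world; the wrist camera has in their place "hand_eye" (4x4, takes a point from camera to tool coordinates, whose origin is the TCP and whose axes are the flange's). Camera axes: x right, y down, z forward; pixel columns grow to the right and rows downward; lengths in m; the calibration is good to about 2 mm. A picture is of the moment at which its call begins: read the wrist's pose just before it. calibration takes no time and is no camera call.
- env.close_job(): hands the job in; it is judged then, once.
The state is a dict: "time_s": time; "q": joint angles; "qvel": joint speeds; "joint_efforts": joint torques, N m; "position": TCP position; "tool_rot": TCP orientation; "ft_force": force on the tool from outside, world axes, zero at the start; "wrist_torque": the same for the moment, N m; "grip_width": finger opening in m; "gripper_force": force on a finger pad.
Only numpy, scipy, OpenCV 4.12 (cv2) and the standard library are available. Lean on these libraries where they do the work, as an engineer would, in place of code of your own. Each camera call takes 0.05 s, during which the arm holds its last target. There are 200 camera calls.

### The job

Press each of the three round rubber pads down to its stop with closed fingertips and find out which mount has the softest spring. Only when all three have been tried, push the red tag of the softest mount fully down and leave the other two tags up, then take the hand away. Work by pressing alone: do not lift, tip or shove the mounts, and leave the vials, jar and dish around them where they stand.

Things in the scene. Friction and masses are not known exactly. Their poses are not given: they have to be found in the camera images.
- mount_k: one of three loose vibration mounts that look alike, about 0.8 kg, standing on the worktop: aluminium base plate 150 x 70 x 10 mm. Origin: centre of the plate's underside; x runs along the plate from the red tag (at x = -45 mm) to the round sprung pad (at x = +32 mm); z up. One of the three has a far softer spring than the other two, and nothing to be seen beforehand tells which; they stand in a different order each time
- pad_k_top (a point): centre of the top of mount_k's black round rubber pad, 44 mm across and 10 mm thick, 70 mm above the worktop when free; a coil spring and a dark post show below it. It moves straight down 14 mm to a hard stop (56 mm above the worktop) and springs back when let go. The force starts at about 1 N and grows evenly: 8 mm down the softest pad pushes back with about 2 N, each of the other two with 4 to 6 N; just before the stop about 3 N against 7 to 10 N
- ring_k (a joint): orange drag ring, 42 mm across and 4 mm thick, on the post under this pad: it is carried down as far as the mount's spring gives way and stays there (the rubber pad's own cushion takes the rest of the press). Value in m: 0 at the top, as at the start; once the pad has been pressed to its stop it stays at about 0.011 on the softest mount and at 0.005 to 0.007 on the others
- tag_k_top (a point): centre of the top of mount_k's red tag: a T-shaped plate with a flat top 20 mm (along the mount's x) x 28 mm, 62 mm above the worktop when up and 44 mm when fully down, 77 mm from the pad's centre; it slides in a black block whose top is at 34 mm
- tag_k (a joint): how far this red tag is pushed down: 0 up (as at the start), 0.018 m fully down; it takes about 4 N and stays where it is left
- mount_m: one of three loose vibration mounts that look alike, about 0.8 kg, standing on the worktop: aluminium base plate 150 x 70 x 10 mm. Origin: centre of the plate's underside; x runs along the plate from the red tag (at x = -45 mm) to the round sprung pad (at x = +32 mm); z up. One of the three has a far softer spring than the other two, and nothing to be seen beforehand tells which; they stand in a different order each time
- pad_m_top (a point): centre of the top of mount_m's black round rubber pad, 44 mm across and 10 mm thick, 70 mm above the worktop when free; a coil spring and a dark post show below it. It moves straight down 14 mm to a hard stop (56 mm above the worktop) and springs back when let go. The force starts at about 1 N and grows evenly: 8 mm down the softest pad pushes back with about 2 N, each of the other two with 4 to 6 N; just before the stop about 3 N against 7 to 10 N
- ring_m (a joint): orange drag ring, 42 mm across and 4 mm thick, on the post under this pad: it is carried down as far as the mount's spring gives way and stays there (the rubber pad's own cushion takes the rest of the press). Value in m: 0 at the top, as at the start; once the pad has been pressed to its stop it stays at about 0.011 on the softest mount and at 0.005 to 0.007 on the others
- tag_m_top (a point): centre of the top of mount_m's red tag: a T-shaped plate with a flat top 20 mm (along the mount's x) x 28 mm, 62 mm above the worktop when up and 44 mm when fully down, 77 mm from the pad's centre; it slides in a black block whose top is at 34 mm
- tag_m (a joint): how far this red tag is pushed down: 0 up (as at the start), 0.018 m fully down; it takes about 4 N and stays where it is left
- mount_t: one of three loose vibration mounts that look alike, about 0.8 kg, standing on the worktop: aluminium base plate 150 x 70 x 10 mm. Origin: centre of the plate's underside; x runs along the plate from the red tag (at x = -45 mm) to the round sprung pad (at x = +32 mm); z up. One of the three has a far softer spring than the other two, and nothing to be seen beforehand tells which; they stand in a different order each time
- pad_t_top (a point): centre of the top of mount_t's black round rubber pad, 44 mm across and 10 mm thick, 70 mm above the worktop when free; a coil spring and a dark post show below it. It moves straight down 14 mm to a hard stop (56 mm above the worktop) and springs back when let go. The force starts at about 1 N and grows evenly: 8 mm down the softest pad pushes back with about 2 N, each of the other two with 4 to 6 N; just before the stop about 3 N against 7 to 10 N
- ring_t (a joint): orange drag ring, 42 mm across and 4 mm thick, on the post under this pad: it is carried down as far as the mount's spring gives way and stays there (the rubber pad's own cushion takes the rest of the press). Value in m: 0 at the top, as at the start; once the pad has been pressed to its stop it stays at about 0.011 on the softest mount and at 0.005 to 0.007 on the others
- tag_t_top (a point): centre of the top of mount_t's red tag: a T-shaped plate with a flat top 20 mm (along the mount's x) x 28 mm, 62 mm above the worktop when up and 44 mm when fully down, 77 mm from the pad's centre; it slides in a black block whose top is at 34 mm
- tag_t (a joint): how far this red tag is pushed down: 0 up (as at the start), 0.018 m fully down; it takes about 4 N and stays where it is left
- vial_0: brown glass vial with a blue cap and a white label, 24 mm across, 73 mm high; a bystander, to be left alone. Origin: centre of its underside
- vial_red: brown glass vial with a blue cap and a red label, 26 mm across, 100 mm high; a bystander, to be left alone. Origin: centre of its underside
- jar_small: white jar with a red screw cap, 38 mm across, 82 mm high; a bystander, to be left alone. Origin: centre of its underside
- petri: open glass dish, 60 mm across, 12 mm high; a bystander, to be left alone. Origin: centre of its underside

How it is judged (in metres and radians):
On the way, in this order (a step that is already met when the one before it is completed fails the run):
1. all three pads have been pressed: every orange ring is over 3.5 mm down, and that of the softest over 8.5 mm (only the softest can be) (value of joint each of ring_k, ring_m, ring_t above 0.0035 m and value of joint any of ring_k, ring_m, ring_t above 0.0085 m), for 0.1 s.
2. the red tag of the softest mount (ring over 8.5 mm down) is over 14 mm down and the other two tags are up (((value of joint tag_k above 0.014 m and value of joint ring_k above 0.0085 m and value of joint each of tag_m, tag_t below 0.004 m) or (value of joint tag_m above 0.014 m and value of joint ring_m above 0.0085 m and value of joint each of tag_k, tag_t below 0.004 m) or (value of joint tag_t above 0.014 m and value of joint ring_t above 0.0085 m and value of joint each of tag_k, tag_m below 0.004 m))), for 0.2 s.
At the end, for the whole second after the job is handed in: Rings over 3.5 mm (softest 8.5 mm) down; softest mount's tag over 14 mm down, the others under 4 mm; pads back within 3 mm; mounts at rest, level (0.05 rad), within 30 mm of their starts; vials, jar and dish upright (0.2 rad), within 20 mm of their starts (all of step 1 and ((value of joint tag_k above 0.014 m and value of joint ring_k above 0.0085 m and value of joint each of tag_m, tag_t below 0.004 m) or (value of joint tag_m above 0.014 m and value of joint ring_m above 0.0085 m and value of joint each of tag_k, tag_t below 0.004 m) or (value of joint tag_t above 0.014 m and value of joint ring_t above 0.0085 m and value of joint each of tag_k, tag_m below 0.004 m)) and z of pad_k_top in the frame of mount_k above 0.067 m and z of pad_m_top in the frame of mount_m above 0.067 m and z of pad_t_top in the frame of mount_t above 0.067 m and distance of each of mount_k, mount_m, mount_t from where it was at the start of the episode below 0.03 m and angle between each of mount_k, mount_m, mount_t's own z axis and vertical below 0.05 rad and linear speed of each of mount_k, mount_m, mount_t below 0.02 m/s and distance of each of vial_0, vial_red, jar_small, petri from where it was at the start of the episode below 0.02 m and angle between each of vial_0, vial_red, jar_small, petri's own z axis and vertical below 0.2 rad); the robot touches nothing.
It fails at once if a tag was pushed down more than 6 mm on a mount that is not the softest, or not yet tried (ring less than 8 mm down) ((value of joint tag_k above 0.006 m and value of joint ring_k below 0.008 m) or (value of joint tag_m above 0.006 m and value of joint ring_m below 0.008 m) or (value of joint tag_t above 0.006 m and value of joint ring_t below 0.008 m)).
It fails at once if a mount was lifted, tipped or shoved: raised 10 mm, tilted 0.15 rad or moved 40 mm (height (world z) of any of mount_k, mount_m, mount_t above 0.01 m or angle between any of mount_k, mount_m, mount_t's own z axis and vertical above 0.15 rad or distance of any of mount_k, mount_m, mount_t from where it was at the start of the episode above 0.04 m).
It fails at once if a vial, the jar or the dish was lifted 10 mm, moved 25 mm or tipped over (height (world z) of any of vial_0, vial_red, jar_small, petri above 0.01 m or distance of any of vial_0, vial_red, jar_small, petri from where it was at the start of the episode above 0.025 m or angle between any of vial_0, vial_red, jar_small, petri's own z axis and vertical above 0.5 rad).
It also fails if it takes over 61 s, if anything falls off the work surface, if the arm or the gripper's body presses on something with over 40 N, if the wrist force passes 120 N, or if a joint passes its speed limit or range.

## Working session

There is one attempt and no reset: what is moved stays moved. The work goes in short steps, Python scripts to look and compute and a tool call to move; the robot and the scene stay as the last step left them, time stands still between calls to the robot, and variables do not carry over. Pictures are saved under pics/ and viewed, at most 10 in all, crops included, and the job is handed in when it is done.

Besides the shell and the picture viewer there is one more tool, called in YAML: its name, and indented under it one key for each argument. jog_arm: Moves the arm, as the interface text tells. Its arguments: {"type":"object","properties":{"hand":{"type":"array"},"travel":{"type":"array"},"yaw":{"type":"array"},"grip_force":{"type":"number"}},"required":["hand","travel","yaw"]}

```bash
mkdir -p pics; python3 - <<'E'
from rig import env
import cv2, numpy as np
for n in("top","scene"):
    im=env.get_image(n); cv2.imwrite(f"pics/{n}0.png",im[:,:,::-1]); np.save(f"{n}0.npy",im)
    c=env.calibration(n); print(n,{k:np.round(v,4).tolist() for k,v in c.items()})
s=env.observe(); print(env.finger_overhang,s["position"],np.round(s["tool_rot"],3).tolist(),s["ft_force"],s["time_s"])
print({k:np.round(v,4).tolist() for k,v in env.calibration("wrist").items()})
E
```

```text
top {'fx': 438.7125, 'fy': 438.7125, 'cx': 248.5681, 'cy': 185.4024, 'position': [0.4148, 0.0867, 1.166], 'rotation': [[0.0046, -0.9904, 0.1381], [-0.9993, -0.0095, -0.0354], [0.0364, -0.1378, -0.9898]]}
scene {'fx': 450.5272, 'fy': 450.5272, 'cx': 249.4102, 'cy': 201.3995, 'position': [-0.0824, -0.4057, 0.9856], 'rotation': [[0.6126, -0.5954, 0.5198], [-0.7904, -0.4634, 0.4007], [0.0023, -0.6563, -0.7545]]}
0.017 [0.18215615 0.51869486 0.2477776 ] [[-0.943, 0.331, -0.001], [0.331, 0.943, -0.001], [0.0, -0.001, -1.0]] [-0.4712981  -0.34078085  0.22089317] 0.1
{'fx': 322.2677, 'fy': 322.2677, 'cx': 255.3013, 'cy': 193.1305, 'hand_eye': [[-0.0005, -0.9482, -0.3177, 0.0809], [1.0, -0.0, -0.0015, 0.0003], [0.0015, -0.3177, 0.9482, -0.1259], [0.0, 0.0, 0.0, 1.0]]}
```

View pics/top0.png

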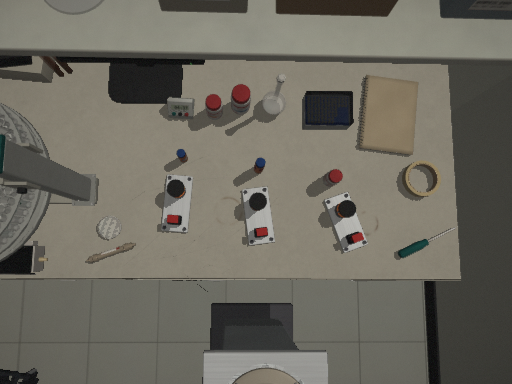

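View pics/scene0.png

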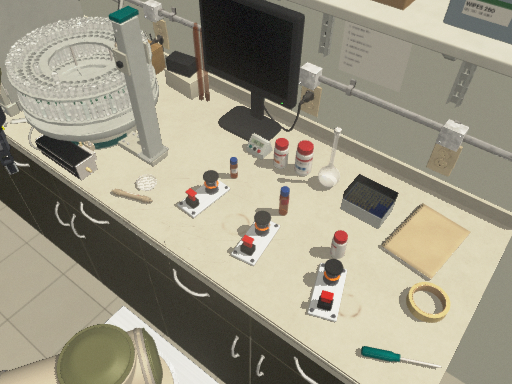

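The top view shows three mounts: pads near (176,189), (258,202) and (347,209), tags near (174,219), (261,232) and (355,238). In the scene view the pads are near (211,177), (263,219) and (333,268). Vials and the jar stand just beyond each pad, and the dish is at (109,228) in the top view.

```bash
cat > h.py <<'E'
import numpy as np, cv2
def ray(c,uv):
    d=np.array([(uv[0]-c["cx"])/c["fx"],(uv[1]-c["cy"])/c["fy"],1.]); R=np.array(c["rotation"]); d=R@d
    return np.array(c["position"]),d/np.linalg.norm(d)
def atz(c,uv,z):
    o,d=ray(c,uv); return o+d*(z-o[2])/d[2]
def tri(rs):
    A=sum(np.eye(3)-np.outer(d,d) for o,d in rs); b=sum((np.eye(3)-np.outer(d,d))@o for o,d in rs)
    return np.linalg.solve(A,b)
def wristcam(env,s):
    c=dict(env.calibration("wrist")); H=np.array(c["hand_eye"]); R=np.array(s["tool_rot"])
    c["rotation"]=R@H[:3,:3]; c["position"]=np.array(s["position"])+R@H[:3,3]; return c
def proj(c,p):
    q=np.array(c["rotation"]).T@(np.array(p)-c["position"]); return np.array([c["cx"]+c["fx"]*q[0]/q[2],c["cy"]+c["fy"]*q[1]/q[2]])
E
python3 - <<'E'
from rig import env
from h import *
P={"top":[(176,189),(258,202),(347,209)],"scene":[(211,177),(263,219),(333,268)]}
T={"top":[(174,219),(261,232),(355,238)],"scene":[(192,197),(248,244),(326,298)]}
def near(m,p):
    n,l,st,ce=cv2.connectedComponentsWithStats(m.astype(np.uint8)); 
    k=1+np.argmin([np.hypot(*(ce[i]-p))+(99 if st[i,4]<12 else 0) for i in range(1,n)]); return ce[k],st[k]
C={n:env.calibration(n) for n in P}; rows=[]
for i in range(3):
  for nm,D in(("pad",P),("tag",T)):
    r=[];o=[]
    for n in P:
      im=np.load(n+"0.npy"); hsv=cv2.cvtColor(im,cv2.COLOR_RGB2HSV)
      m=(hsv[:,:,2]<60) if nm=="pad" else (hsv[:,:,1]>170)&(hsv[:,:,2]>150)&((hsv[:,:,0]<6)|(hsv[:,:,0]>174))
      uv,st=near(m,D[n][i]); r.append(ray(C[n],uv)); o.append((n,np.round(uv,1).tolist(),st.tolist(),np.round(atz(C[n],uv,.07 if nm=="pad" else .062),3)[:2].tolist()))
    print(nm,i,np.round(tri(r),4),o)
for n in P:
  im=np.load(n+"0.npy"); L=[]
  for i in range(3):
    u,v=((np.array(P[n][i])+T[n][i])//2).tolist(); L.append(cv2.resize(im[v-32:v+32,u-32:u+32],(256,256),interpolation=cv2.INTER_CUBIC)); print(n,i,u-32,v-32)
  rows.append(np.hstack(L))
cv2.imwrite("pics/m1.png",np.vstack(rows)[:,:,::-1])
E
```

```text
pad 0 [0.4925 0.1926 0.4667] [('top', [175.0, 188.0], [167, 180, 17, 17, 234], [0.56, 0.232]), ('scene', [180.8, 67.2], [166, 58, 31, 18, 309], [0.906, 0.673])]Traceback (most recent call last):
  File "<stdin>", line 15, in <module>
  File "<stdin>", line 7, in near
    return _wrapfunc(a, 'argmin', axis=axis, out=out, **kwds)
    return _wrapit(obj, method, *args, **kwds)
    result = getattr(arr, method)(*args, **kwds)
ValueError: attempt to get argmin of an empty sequence
```

Crops first; the thresholds need colours taken from the picture.

```bash
python3 - <<'E'
from h import *
P={"top":[(176,189),(258,202),(347,209)],"scene":[(211,177),(263,219),(333,268)]}
T={"top":[(174,219),(261,232),(355,238)],"scene":[(192,197),(248,244),(326,298)]}
rows=[]
for n in P:
  im=np.load(n+"0.npy"); L=[]; hsv=cv2.cvtColor(im,cv2.COLOR_RGB2HSV)
  for i in range(3):
    u,v=((np.array(P[n][i])+T[n][i])//2).tolist(); L.append(cv2.resize(im[v-32:v+32,u-32:u+32],(256,256),interpolation=cv2.INTER_CUBIC)); print(n,i,u-32,v-32,hsv[P[n][i][1],P[n][i][0]],hsv[T[n][i][1],T[n][i][0]])
  rows.append(np.hstack(L))
cv2.imwrite("pics/m1.png",np.vstack(rows)[:,:,::-1])
E
```

```text
top 0 143 172 [ 0  0 34] [  1 180 136]
top 1 227 185 [30 16 32] [  1 184 136]
top 2 319 191 [ 0  0 31] [  1 184 137]
scene 0 169 155 [27 29 78] [  4 143 136]
scene 1 223 199 [23 29 80] [  4 132 118]
scene 2 297 251 [15 16 63] [  1 200 201]
```

View pics/m1.png

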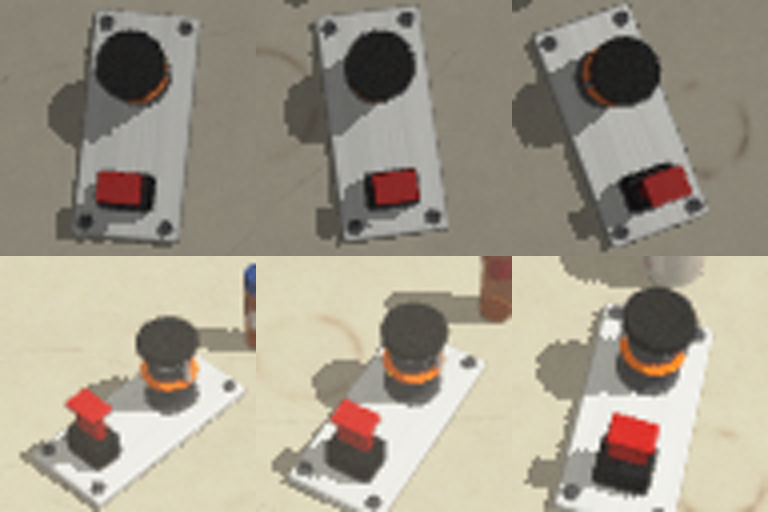

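The crops show all pads and tags. The pad tops in the top view are at crop points (131,67), (123,67) and (108,70), and the tags at (119,188), (140,187) and (154,187). I'll triangulate these.

```bash
python3 - <<'E'
from rig import env
from h import *
off={"top":[(143,172),(227,185),(319,191)],"scene":[(169,155),(223,199),(297,251)]}
px={"top":[[(131,67),(119,188)],[(123,67),(140,187)],[(108,70),(154,187)]],
"scene":[[(168,84),(89,149)],[(158,72),(99,161)],[(147,59),(123,177)]]}
C={n:env.calibration(n) for n in off}
for i in range(3):
  g=[]
  for j,z in((0,.07),(1,.062)):
    uv={n:np.array(off[n][i])+np.array(px[n][i][j])/4.-.4 for n in off}
    t=tri([ray(C[n],uv[n]) for n in off]); a=[atz(C[n],uv[n],z) for n in off]; g.append((a[0]+a[1])[:2]/2)
    print(i,j,"tri",t.round(4),"top",a[0].round(4)[:2],"scene",a[1].round(4)[:2])
  d=g[0]-g[1]; print("dist",np.hypot(*d).round(4),"yaw",np.degrees(np.arctan2(d[1],d[0])).round(1))
for n,uv in(("vial0",(182,154)),("vialred",(261,161)),("jar",(335,176)),("petri",(109,228))):
  print(n,atz(C["top"],uv,{"vial0":.073,"vialred":.1,"jar":.082,"petri":.01}[n]).round(3))
E
```

```text
0 0 tri [0.56   0.2309 0.0651] top [0.5585 0.2311] scene [0.5574 0.2266]
0 1 tri [0.4841 0.2375 0.0578] top [0.4832 0.2375] scene [0.482 0.234]
dist 0.0756 yaw -5.2
1 0 tri [0.5286 0.0243 0.0666] top [0.5275 0.0252] scene [0.5271 0.022 ]
1 1 tri [0.4531 0.0135 0.0585] top [0.4528 0.014 ] scene [0.4513 0.0118]
dist 0.076 yaw 8.1
2 0 tri [ 0.5137 -0.2007  0.0645] top [ 0.5122 -0.1981] scene [ 0.5114 -0.203 ]
2 1 tri [ 0.4401 -0.2299  0.0576] top [ 0.4391 -0.2275] scene [ 0.4387 -0.2316]
dist 0.0784 yaw 21.7
vial0 [0.646 0.216 0.073]
vialred [0.625 0.018 0.1  ]
jar [ 0.592 -0.17   0.082]
petri [0.461 0.407 0.01 ]
```

Heights and the 77 mm spacing agree. The averaged pad positions are (0.558,0.229), (0.527,0.0235) and (0.512,-0.2005). I'll close the hand and move over pad 0.

jog_arm:
  hand: [0,0,0,0,0]
  travel:
    - [0.0376,-0.029,0]
    - [0.0376,-0.029,0]
    - [0.0376,-0.029,0]
    - [0.0376,-0.029,0]
    - [0.0376,-0.029,0]
  yaw: [0,0,0,0,0]
  grip_force: 20

```text
time_s: 0.72
position: [0.3712, 0.3727, 0.2481]
tool_rot: [[-0.943, 0.331, -0.001], [0.331, 0.943, -0.0], [0.0, -0.0, -1.0]]
ft_force: [-0.3, 0.4, -0.6]
grip_width: 0.0001
gripper_force: 0.0
```

jog_arm:
  hand: [0,0,0,0,0]
  travel:
    - [0.0376,-0.029,-0.02]
    - [0.0376,-0.029,-0.02]
    - [0.0376,-0.029,-0.02]
    - [0.0376,-0.029,-0.02]
    - [0.0376,-0.029,-0.02]
  yaw: [0,0,0,0,0]

```text
time_s: 1.35
position: [0.5593, 0.2278, 0.1473]
tool_rot: [[-0.943, 0.331, -0.001], [0.331, 0.943, -0.0], [0.001, -0.0, -1.0]]
ft_force: [0.4, 1.4, -0.3]
grip_width: 0.0001
gripper_force: 0.0
```

```bash
python3 - <<'E'
from rig import env
from h import *
s=env.observe(); im=env.get_image("wrist"); c=wristcam(env,s)
print(s["position"],s["ft_force"],s["grip_width"],s["time_s"])
tip=np.array(s["position"])+np.array(s["tool_rot"])[:,2]*env.finger_overhang
for p in((.558,.229,.07),(.4825,.236,.062),tip): 
    u=proj(c,p); print(u.round(1)); cv2.circle(im,tuple(int(v) for v in u),3,(0,255,0),1)
cv2.imwrite("pics/w0.png",im[:,:,::-1])
E
```

```text
[0.55927284 0.22777061 0.14733144] [ 0.43758579  1.43212276 -0.34097786] 6.63831219350822e-05 1.35
[256.5 208.9]
[227.2  94.9]
[255.2 255.7]
```

View pics/w0.png

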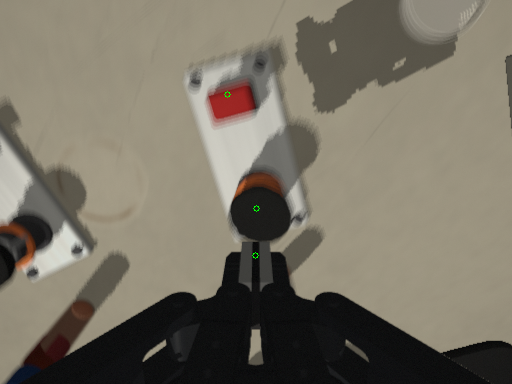

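Seen from near, the pad is at pixel (261,212), against a projected (256,209). That puts it at about (0.561,0.231), as the triangulation gave. The fingers are shut. I'll press in stages.

jog_arm:
  hand: [0,0,0,0,0]
  travel:
    - [0.002,0.003,-0.03]
    - [0,0,-0.02]
    - [0,0,-0.01]
    - [0,0,0]
    - [0,0,0]
  yaw: [0,0,0,0,0]

```text
time_s: 2.02
position: [0.5606, 0.2321, 0.0892]
tool_rot: [[-0.944, 0.331, 0.001], [0.331, 0.944, 0.0], [-0.001, 0.001, -1.0]]
ft_force: [0.0, -0.0, 0.6]
grip_width: -0.0001
gripper_force: 0.0
```

jog_arm:
  hand: [0,0,0,0,0]
  travel:
    - [0,0,-0.004]
    - [0,0,-0.004]
    - [0,0,0]
    - [0,0,0]
    - [0,0,0]
  yaw: [0,0,0,0,0]

```text
time_s: 2.65
position: [0.5604, 0.2319, 0.0805]
tool_rot: [[-0.943, 0.331, 0.0], [0.331, 0.943, 0.0], [-0.0, 0.0, -1.0]]
ft_force: [1.1, 0.0, 1.8]
grip_width: 0.0001
gripper_force: 1.0
```

jog_arm:
  hand: [0,0,0,0,0]
  travel:
    - [0,0,-0.002]
    - [0,0,-0.002]
    - [0,0,0]
    - [0,0,0]
    - [0,0,0]
  yaw: [0,0,0,0,0]

```text
time_s: 3.28
position: [0.5603, 0.2319, 0.0764]
tool_rot: [[-0.943, 0.331, 0.0], [0.331, 0.943, 0.0], [-0.0, 0.0, -1.0]]
ft_force: [1.0, 1.2, 1.5]
grip_width: -0.0
gripper_force: 1.3
```

jog_arm:
  hand: [0,0,0,0,0]
  travel:
    - [0,0,-0.002]
    - [0,0,-0.002]
    - [0,0,0]
    - [0,0,0]
    - [0,0,0]
  yaw: [0,0,0,0,0]

```text
time_s: 3.9
position: [0.5603, 0.2319, 0.073]
tool_rot: [[-0.944, 0.331, 0.001], [0.331, 0.944, 0.0], [-0.001, 0.0, -1.0]]
ft_force: [-0.4, -0.5, 10.5]
grip_width: -0.0001
gripper_force: 4.7
```

Pad 0 is at its stop (10.5 N), after only about 2 N at 10 mm down, so it looks soft. On to pad 1.

jog_arm:
  hand: [0,0,0,0,0]
  travel:
    - [0,0,0.035]
    - [0,0,0.04]
    - [-0.006,-0.0415,0]
    - [-0.006,-0.0415,0]
    - [-0.006,-0.0415,0]
  yaw: [0,0,0,0,0]

```text
time_s: 4.53
position: [0.5412, 0.1062, 0.1466]
tool_rot: [[-0.944, 0.331, -0.002], [0.331, 0.944, -0.0], [0.002, -0.001, -1.0]]
ft_force: [0.8, 0.0, 0.2]
grip_width: -0.0001
gripper_force: 0.0
```

jog_arm:
  hand: [0,0,0,0,0]
  travel:
    - [-0.006,-0.0415,0]
    - [-0.008,-0.0415,0]
    - [0,0,0]
    - [0,0,0]
    - [0,0,0]
  yaw: [0,0,0,0,0]

```text
time_s: 5.15
position: [0.5282, 0.0253, 0.1471]
tool_rot: [[-0.944, 0.33, -0.001], [0.33, 0.944, 0.0], [0.001, -0.0, -1.0]]
ft_force: [-0.2, -0.5, -0.6]
grip_width: -0.0002
gripper_force: 0.0
```

```bash
python3 - <<'E'
from rig import env
from h import *
s=env.observe(); im=env.get_image("wrist"); c=wristcam(env,s)
print(s["position"],s["ft_force"],s["time_s"])
for p in((.5286,.0243,.07),(.4531,.0135,.062)): 
    u=proj(c,p); print(u.round(1)); cv2.circle(im,tuple(int(v) for v in u),3,(0,255,0),1)
cv2.imwrite("pics/w1.png",im[:,:,::-1])
E
```

```text
[0.52815166 0.02532064 0.14707945] [-0.24954782 -0.52373005 -0.59412778] 5.15
[254.2 212.3]
[198.7 108.4]
```

View pics/w1.png

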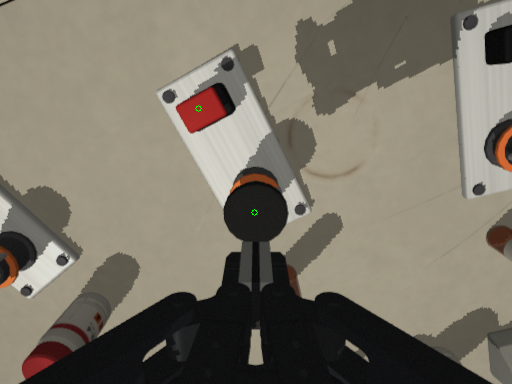

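Pad 1 shows at (255,212), right on its projection. Pressing in the same stages.

jog_arm:
  hand: [0,0,0,0,0]
  travel:
    - [0,0,-0.03]
    - [0,0,-0.02]
    - [0,0,-0.008]
    - [0,0,0]
    - [0,0,0]
  yaw: [0,0,0,0,0]

```text
time_s: 5.82
position: [0.5287, 0.0245, 0.0901]
tool_rot: [[-0.944, 0.331, 0.001], [0.331, 0.944, -0.0], [-0.001, 0.0, -1.0]]
ft_force: [-0.1, 0.6, 0.6]
grip_width: 0.0002
gripper_force: 0.0
```

jog_arm:
  hand: [0,0,0,0,0]
  travel:
    - [0,0,-0.006]
    - [0,0,-0.006]
    - [0,0,0]
    - [0,0,0]
    - [0,0,0]
  yaw: [0,0,0,0,0]

```text
time_s: 6.45
position: [0.529, 0.0243, 0.0779]
tool_rot: [[-0.943, 0.332, 0.002], [0.332, 0.943, -0.0], [-0.002, 0.001, -1.0]]
ft_force: [0.7, 1.1, 8.1]
grip_width: -0.0
gripper_force: 3.2
```

jog_arm:
  hand: [0,0,0,0,0]
  travel:
    - [0,0,-0.002]
    - [0,0,-0.002]
    - [0,0,0]
    - [0,0,0]
    - [0,0,0]
  yaw: [0,0,0,0,0]

```text
time_s: 7.08
position: [0.529, 0.0243, 0.0741]
tool_rot: [[-0.943, 0.331, 0.002], [0.331, 0.943, -0.0], [-0.002, 0.001, -1.0]]
ft_force: [0.6, 1.4, 8.2]
grip_width: 0.0
gripper_force: 4.3
```

Pad 1 is stiff (about 8 N). I'll finish it to the stop, then go to pad 2.

jog_arm:
  hand: [0,0,0,0,0]
  travel:
    - [0,0,-0.001]
    - [0,0,-0.001]
    - [0,0,0]
    - [0,0,0]
    - [0,0,0]
  yaw: [0,0,0,0,0]

```text
time_s: 7.7
position: [0.529, 0.0244, 0.073]
tool_rot: [[-0.944, 0.331, 0.003], [0.331, 0.944, -0.0], [-0.003, 0.001, -1.0]]
ft_force: [-3.3, 0.6, 17.8]
grip_width: 0.0001
gripper_force: 8.9
```

jog_arm:
  hand: [0,0,0,0,0]
  travel:
    - [0,0,0.035]
    - [0,0,0.04]
    - [-0.003,-0.045,0]
    - [-0.003,-0.045,0]
    - [-0.003,-0.045,0]
  yaw: [0,0,0,0,0]

```text
time_s: 8.32
position: [0.5188, -0.1118, 0.146]
tool_rot: [[-0.944, 0.331, -0.001], [0.331, 0.944, 0.0], [0.001, -0.0, -1.0]]
ft_force: [0.3, 0.2, -0.7]
grip_width: 0.0003
gripper_force: 0.0
```

jog_arm:
  hand: [0,0,0,0,0]
  travel:
    - [-0.003,-0.045,0]
    - [-0.003,-0.045,0]
    - [0,0,0]
    - [0,0,0]
    - [0,0,0]
  yaw: [0,0,0,0,0]

```text
time_s: 8.95
position: [0.5133, -0.1994, 0.1462]
tool_rot: [[-0.944, 0.33, -0.0], [0.33, 0.944, 0.0], [0.001, 0.0, -1.0]]
ft_force: [-0.6, -0.5, -0.0]
grip_width: -0.0001
gripper_force: 0.0
```

```bash
python3 - <<'E'
from rig import env
from h import *
s=env.observe(); im=env.get_image("wrist"); c=wristcam(env,s)
print(s["position"],s["ft_force"],s["time_s"])
for p in((.5137,-.2007,.07),(.4401,-.2299,.062)): 
    u=proj(c,p); print(u.round(1)); cv2.circle(im,tuple(int(v) for v in u),3,(0,255,0),1)
cv2.imwrite("pics/w2.png",im[:,:,::-1])
E
```

```text
[ 0.51328711 -0.199395    0.14624799] [-0.56257116 -0.45218293 -0.00445145] 8.95
[253.7 212.8]
[172.6 121.3]
```

View pics/w2.png

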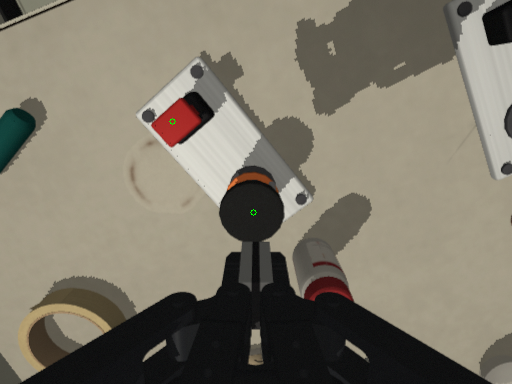

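Pad 2 shows at (252,210), on target. Pressing it.

jog_arm:
  hand: [0,0,0,0,0]
  travel:
    - [0,0,-0.03]
    - [0,0,-0.02]
    - [0,0,-0.008]
    - [0,0,0]
    - [0,0,0]
  yaw: [0,0,0,0,0]

```text
time_s: 9.62
position: [0.5137, -0.2006, 0.0891]
tool_rot: [[-0.944, 0.331, 0.001], [0.331, 0.944, -0.001], [-0.001, -0.0, -1.0]]
ft_force: [-0.1, 0.1, 0.1]
grip_width: 0.0
gripper_force: 0.0
```

jog_arm:
  hand: [0,0,0,0,0]
  travel:
    - [0,0,-0.006]
    - [0,0,-0.006]
    - [0,0,0]
    - [0,0,0]
    - [0,0,0]
  yaw: [0,0,0,0,0]

```text
time_s: 10.25
position: [0.5139, -0.2009, 0.0768]
tool_rot: [[-0.943, 0.331, 0.002], [0.331, 0.943, -0.001], [-0.002, -0.0, -1.0]]
ft_force: [1.5, -0.0, 6.4]
grip_width: -0.0002
gripper_force: 3.0
```

jog_arm:
  hand: [0,0,0,0,0]
  travel:
    - [0,0,-0.002]
    - [0,0,-0.002]
    - [0,0,-0.001]
    - [0,0,0]
    - [0,0,0]
  yaw: [0,0,0,0,0]

```text
time_s: 10.88
position: [0.5139, -0.2009, 0.073]
tool_rot: [[-0.944, 0.331, 0.003], [0.331, 0.944, -0.002], [-0.003, -0.001, -1.0]]
ft_force: [-1.7, 1.5, 17.8]
grip_width: -0.0001
gripper_force: 8.4
```

Pad 2 is also stiff and at its stop (17.8 N). Mount 0 is the softest, so I'll go to its tag and check the rings and the tag position on the way.

jog_arm:
  hand: [0,0,0,0,0]
  travel:
    - [0,0,0.035]
    - [0,0,0.04]
    - [-0.0037,0.0548,0]
    - [-0.0037,0.0548,0]
    - [-0.0037,0.0548,0]
  yaw: [0,0,0,0,0]

```text
time_s: 11.5
position: [0.5015, -0.0347, 0.146]
tool_rot: [[-0.943, 0.332, -0.001], [0.332, 0.943, 0.0], [0.001, -0.0, -1.0]]
ft_force: [0.9, 0.3, -0.4]
grip_width: -0.0004
gripper_force: 0.0
```

jog_arm:
  hand: [0,0,0,0,0]
  travel:
    - [-0.0037,0.0548,0]
    - [-0.0037,0.0548,0]
    - [-0.0037,0.0548,0]
    - [-0.0037,0.0548,0]
    - [-0.0037,0.0548,0]
  yaw: [0,0,0,0,0]

```text
time_s: 12.12
position: [0.4831, 0.2395, 0.1459]
tool_rot: [[-0.943, 0.331, -0.001], [0.331, 0.943, -0.0], [0.001, -0.001, -1.0]]
ft_force: [0.6, -0.6, -0.3]
grip_width: 0.0002
gripper_force: 0.0
```

jog_arm:
  hand: [0,0,0,0,0]
  travel:
    - [0,0,0]
    - [0,0,0]
    - [0,0,0]
    - [0,0,0]
    - [0,0,0]
  yaw: [0,0,0,0,0]

```text
time_s: 12.75
position: [0.4838, 0.2372, 0.1463]
tool_rot: [[-0.943, 0.332, -0.0], [0.332, 0.943, -0.0], [0.0, -0.0, -1.0]]
ft_force: [0.8, 0.3, -0.5]
grip_width: 0.0
gripper_force: 0.0
```

```bash
python3 - <<'E'
from rig import env
from h import *
s=env.observe(); im=env.get_image("wrist"); c=wristcam(env,s)
print(s["position"],s["ft_force"],s["time_s"])
for p in((.484,.2375,.062),): 
    u=proj(c,p); print(u.round(1)); cv2.circle(im,tuple(int(v) for v in u),3,(0,255,0),1)
sc=env.get_image("scene"); L=[]
for u,v in((169,155),(223,199),(297,251)): L.append(cv2.resize(sc[v:v+64,u:u+64],(192,192),interpolation=cv2.INTER_CUBIC))
L=np.vstack(L); L=cv2.copyMakeBorder(L,0,0,0,0,cv2.BORDER_CONSTANT); im=cv2.copyMakeBorder(im,0,192,0,0,cv2.BORDER_CONSTANT)
cv2.imwrite("pics/w3.png",np.hstack([im,L])[:,:,::-1])
E
```

```text
[0.48381473 0.2372276  0.14634767] [ 0.79529062  0.31756672 -0.49095076] 12.75
[255.9 207.4]
```

View pics/w3.png

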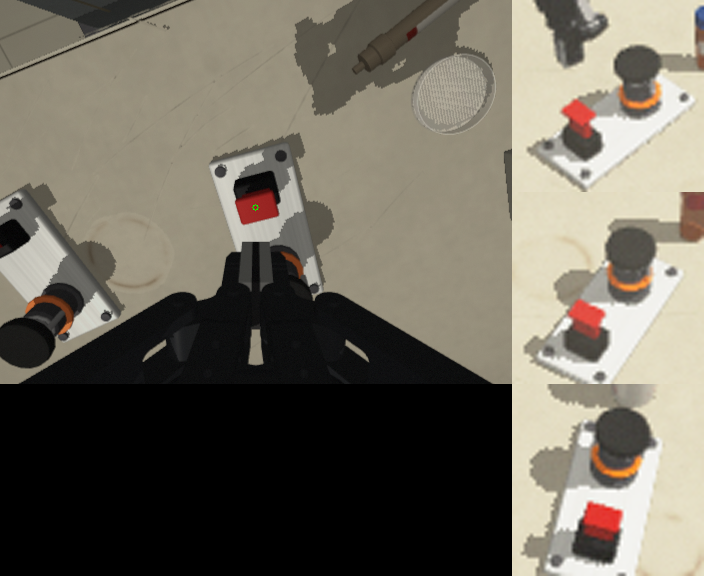

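The tag is at (257,208), on target, and mount 0's ring stands clearly lowest. I'll compare the ring shifts numerically before pushing the tag.

```bash
python3 - <<'E'
from rig import env
from h import *
a=np.load("scene0.npy"); b=env.get_image("scene")
for u,v in((169,155),(223,199),(297,251)):
  r=[]
  for im in(a,b):
    h=cv2.cvtColor(im[v:v+64,u:u+64],cv2.COLOR_RGB2HSV); m=(h[:,:,0]>7)&(h[:,:,0]<20)&(h[:,:,1]>140)&(h[:,:,2]>120)
    y,x=np.nonzero(m); r+=[len(x),x.mean().round(2),y.mean().round(2),y.min(),y.max()]
  print(r)
E
```

```text
[31, np.float64(41.13), np.float64(30.52), np.int64(26), np.int64(33), 37, np.float64(42.14), np.float64(33.0), np.int64(28), np.int64(35)]
[34, np.float64(37.5), np.float64(28.94), np.int64(24), np.int64(31), 36, np.float64(38.22), np.float64(29.94), np.int64(25), np.int64(32)]
[50, np.float64(34.22), np.float64(26.2), np.int64(21), np.int64(29), 53, np.float64(33.92), np.float64(26.92), np.int64(21), np.int64(30)]
```

The ring shifts are 2.5 px on mount 0 (about 11 mm) against about 1 and 0.7 px on the stiff mounts. Both of those reached the hard stop at 17.8 N. Mount 0 is confirmed, so I'll push its tag.

jog_arm:
  hand: [0,0,0,0,0]
  travel:
    - [0,0,-0.03]
    - [0,0,-0.02]
    - [0,0,-0.012]
    - [0,0,-0.008]
    - [0,0,0]
  yaw: [0,0,0,0,0]

```text
time_s: 13.52
position: [0.4838, 0.2378, 0.0763]
tool_rot: [[-0.943, 0.331, 0.0], [0.331, 0.943, 0.0], [-0.0, 0.0, -1.0]]
ft_force: [0.1, -0.2, -0.6]
grip_width: 0.0001
gripper_force: 0.0
```

jog_arm:
  hand: [0,0,0,0,0]
  travel:
    - [0,0,-0.006]
    - [0,0,-0.005]
    - [0,0,-0.003]
    - [0,0,0]
    - [0,0,0]
  yaw: [0,0,0,0,0]

```text
time_s: 14.15
position: [0.4834, 0.2377, 0.0621]
tool_rot: [[-0.943, 0.331, -0.001], [0.331, 0.943, -0.0], [0.001, -0.001, -1.0]]
ft_force: [0.4, 0.4, 0.5]
grip_width: 0.0
gripper_force: 0.2
```

jog_arm:
  hand: [0,0,0,0,0]
  travel:
    - [0,0,-0.001]
    - [0,0,-0.001]
    - [0,0,0]
    - [0,0,0]
    - [0,0,0]
  yaw: [0,0,0,0,0]

```text
time_s: 14.78
position: [0.4834, 0.2377, 0.061]
tool_rot: [[-0.944, 0.331, -0.0], [0.331, 0.944, -0.0], [-0.0, -0.0, -1.0]]
ft_force: [-2.5, -1.5, 9.4]
grip_width: -0.0003
gripper_force: 4.9
```

jog_arm:
  hand: [0,0,0,0,0]
  travel:
    - [0,0,0.03]
    - [0,0,0.05]
    - [0,0,0.05]
    - [-0.03,0,0.03]
    - [0,0,0]
  yaw: [0,0,0,0,0]

```text
time_s: 15.4
position: [0.453, 0.2381, 0.2222]
tool_rot: [[-0.944, 0.331, 0.003], [0.331, 0.944, 0.001], [-0.003, 0.002, -1.0]]
ft_force: [0.8, -0.0, -0.3]
grip_width: 0.0003
gripper_force: 0.0
```

jog_arm:
  hand: [0,0,0,0,0]
  travel:
    - [0,0,0]
    - [0,0,0]
    - [0,0,0]
    - [0,0,0]
    - [0,0,0]
  yaw: [0,0,0,0,0]

```text
time_s: 16.02
position: [0.4537, 0.2378, 0.2201]
tool_rot: [[-0.943, 0.331, -0.0], [0.331, 0.943, -0.0], [0.0, -0.0, -1.0]]
ft_force: [-0.2, -0.8, -0.1]
grip_width: 0.0001
gripper_force: 0.0
```

```bash
python3 - <<'E'
from rig import env
from h import *
s=env.observe(); im=env.get_image("wrist"); sc=env.get_image("scene"); print(s["position"],s["ft_force"],s["time_s"])
L=np.vstack([cv2.resize(sc[v:v+64,u:u+64],(192,192),interpolation=cv2.INTER_CUBIC) for u,v in((169,155),(223,199),(297,251))])
im=cv2.copyMakeBorder(im,0,192,0,0,cv2.BORDER_CONSTANT)
cv2.imwrite("pics/w4.png",np.hstack([im,L])[:,:,::-1])
E
```

```text
[0.45372612 0.23778539 0.22013729] [-0.15532981 -0.78860377 -0.09693217] 16.025
```

View pics/w4.png

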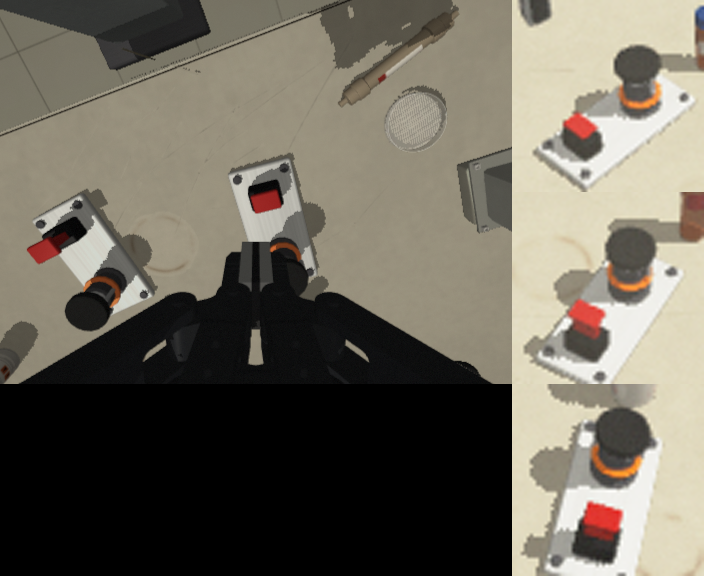

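The crops show mount 0's tag down at (580,125), the other two tags up and every pad sprung back. The hand is clear, so I'm handing in.

```bash
python3 -c "
from rig import env
print(env.close_job())"
```

```text
the job is handed in; nothing more can be done
None
```

I pressed all three pads to their stops; the leftmost mount (nearest the dish) was the softest, its red tag is fully down and the other two are up, and I handed the job in at about 16 s with no verdict returned.

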